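# Set and lock the pressure screw of an etching press

### The arm

A 6-joint arm with a two-finger parallel gripper is mounted at the origin on the work surface. World frame = base frame: x ahead of the robot, y to its left, z up, the work surface at z = 0. Lengths are in m, angles in rad, forces in N, time in s.
With the tool pointing down it reaches from about 0.4 to 0.825 m from the base axis. Payload 7 kg.
Tool frame: the origin (TCP) lies at the very end of the fingers, on their centre line; the grasp point (between the pads) lies arm.hold_point_z behind it (arm.hold_point_z is the distance from the TCP to the grasp point, in m); z points along the fingers, y is the line along which they close (so a half turn about z gives the same grasp; the last joint's range is limited). The gripper opens to 88 mm and grips with 3 to 60 N. Pads are 19 mm wide; open, the fingers measure 130 mm over their backs; the gripper's body (78 mm by 193 mm) begins 47 mm behind the grasp point.
Start: joints at [1.616, 0.359, 0.012, 0, -1.224, -0.288], TCP at [0.162, 0.655, 0.227] pointing down, gripper open.
Joint ranges: [-3.07, 3.07], [-1.43, 2.12], [-1.02, 1.25], [-3.03, 1.67], [-3.05, -0], [-3.03, 3.03]. Speed limits (rad/s): [2.39, 2.39, 3.01, 3.14, 3.14, 3.14].

### API

Orientations are given as [roll, pitch, yaw] about the fixed x, y, z axes, in that order (R = Rz(yaw) Ry(pitch) Rx(roll)).
In Python, from station import arm gives the robot as it stands.
- The arm moves only by the tool creep_tool, called after "Call:" by a JSON object that holds its "method" and its "body", one argument or row to a line. Schema: {"type":"object","properties":{"segments":{"type":"array","items":{"type":"object","properties":{"finger_gap":{"type":"number"},"xyz":{"type":"array","items":{"type":"number"},"minItems":3,"maxItems":3},"turn":{"type":"number"}},"additionalProperties":false,"required":["finger_gap"]},"minItems":1,"maxItems":20},"grip_n":{"type":"number"},"only":{"type":"string"},"quiet":{"type":"boolean"},"lines":{"type":"string"}},"required":["segments"],"additionalProperties":false}. segments is a list of rows, 1 to 20 of them, each an object with the fields finger_gap (the finger opening in m), xyz (a list: dx, dy, dz in shares of 0.6 m (1.0 is 0.6 m)), turn (a turn about the tool's z in shares of 2 rad (1.0 is 2 rad)); a field left out counts as zero (the opening has to be given); each row is the pose to reach, as a shift and turn from the pose commanded when the call began, along the tool's axes at that moment; what a row does not reach only later rows make up. A row lasts 1/12 s, in which the tool goes at most 0.0417 m and 0.125 rad, less where a joint would pass 70% of its speed; a pose out of reach is approached as far as the arm can. The fingers move at their own pace and stop on an object; grip_n is the grip in N (left out, the last holds). Time passes only in rows, so rows that do not move let the fingers close. The tool returns the time, the measured TCP pose, the force, the opening and the grip force at its end. only (a regular expression) keeps the lines of the reply that match it, lines (a string "A,B") keeps lines A to B, and quiet returns only ok. No shift or turn number may pass 1 either way. Input that does not fit is refused with a message, and nothing moves.
- arm.get_state(): the state, without advancing time (a new reading comes with each control period).
- arm.grab_frame(name): name is "scene" or "top" or "wrist"; returns the picture (480x640x3 uint8, red, green, blue); there is no depth.
- arm.camera_params(name): a dict with "fx", "fy", "cx", "cy" (pixels), "T" (4x4, takes a point from camera to world coordinates); the wrist camera has in their place "hand_eye" (4x4, takes a point from camera to tool coordinates, whose origin is the TCP and whose axes are the flange's). Camera axes: x right, y down, z forward; pixel columns grow to the right and rows downward; lengths in m; the calibration is good to about 2 mm. A picture is of the moment at which its call begins: read the wrist's pose just before it. camera_params takes no time and is no camera call.
- arm.job_done(): hands the job in; it is judged then, once.
The state is a dict: "t": time; "q": joint angles; "qd": joint speeds; "joint_efforts": joint torques, N m; "eef_pos": TCP position; "ee_rot": TCP orientation; "force": force on the tool from outside, world axes, zero at the start; "moment": the same for the moment, N m; "width": finger opening in m; "gripper_force": force on a finger pad.
Only numpy, scipy, OpenCV 4.12 (cv2) and the standard library are available. Lean on these libraries where they do the work, as an engineer would, in place of code of your own. Each camera call takes 0.05 s, during which the arm holds its last target. There are 200 camera calls.

### The job

On the tabletop etching press, turn the yellow-capped pressure screw down (clockwise) by its bar until the yellow knob stands over the yellow mark on its dial, and run its brass lock nut down clockwise by the black-knobbed lever until it meets the boss. Then hold the screw and lock it: squeeze the yellow and the black knob firmly towards each other until the nut just nips tight, without forcing it and without the bar leaving the mark, and let go. Leave the blue-capped screw and everything lying around where they are.

Things in the scene. Friction and masses are not known exactly. Their poses are not given: they have to be found in the camera images.
- screw_block: fixed dial of the yellow-capped pressure screw: aluminium disc 84 mm across and 4 mm thick with black ticks, with a steel boss 48 mm across and 8 mm high, on the flat top of the press's crosshead (195 mm above the table). Origin: on the screw's vertical axis at the crosshead's top; z up; its x axis points from the screw's axis to the yellow mark. It may stand at either end of the crosshead
- mark (a point): the yellow mark on the dial's rim (a stripe 7 mm wide that ends in a 12 x 10 mm yellow block), this point 44 mm from the axis and 10 mm above the crosshead
- screw (a joint): the pressure screw with its bar, a steel bar 10 mm thick through a round head 30 mm across: 0 with the yellow knob exactly over the mark, grows counter-clockwise seen from above (rad). It starts backed off, 0.4 to 0.85. It turns at about 0.4 N m of friction (5 N at the knob) and stays where it is left; the nut and its lever ride round with it
- bar_knob (a point): centre of the yellow knob on the bar's end: an upright cylinder 18 mm across and 30 mm high, 85 mm from the axis, its centre 45 mm above the crosshead. The bar's other end is a small black ball 72 mm from the axis; the head's top is 57 mm above the crosshead
- lock_nut (a joint): how far the brass lock nut with its washer has been run down on the screw (rad, relative to the screw, grows clockwise seen from above, the tightening way). Running it takes about 1.5 N at the lever's knob and does not turn the screw; at 1.13 the washer meets the boss and it goes no further. Where its lever then stands, 0.34 to 0.50 rad counter-clockwise of the bar, differs from press to press
- nip (a joint): how far the seated nut has been tightened (rad, clockwise). 0 up to 0.85 N m at the nut, then 30 N m per rad: squeezing the knobs together with 13 to 15 N gives 0.008, with 24 to 28 N 0.037, which is too much; 17 to 22 N is right. It stays when let go. More than 0.4 N m on the lever alone turns the screw along: the bar must be held against it
- lock_knob (a point): centre of the black knob on the lock nut's cranked brass lever: an upright cylinder 18 mm across and 30 mm high, 85 mm from the axis, its centre 45 mm above the crosshead, level with the yellow knob. It starts 1.0 to 1.65 rad counter-clockwise of the yellow knob. The brass hex nut below is 34 mm wide
- press: the fixed tabletop etching press: dark green side frames and crosshead (125 x 350 mm, its top at 195 mm), steel rollers, grey bed 460 x 236 mm with its top at 80 mm. Origin under its centre on the table; y along the crosshead, a screw at y = +140 and -140 mm; crank on its +y side, below the crosshead
- blue_screw: the blue-capped pressure screw at the other end of the crosshead, of the same make and size, already set and locked. Origin on its axis at the crosshead's top
- print_block: small plywood printing block 75 x 100 x 20 mm lying on the press bed; origin under its centre
- blue_jar: blue paint jar with white lid, 84 mm across, 125 mm high; origin under its centre
- yellow_jar: yellow paint jar with white lid, 80 mm across, 120 mm high; origin under its centre
- red_cup: red plastic cup, 80 mm across, 105 mm high; origin under its centre
- ink_tin: steel ink tin, 76 mm across, 55 mm high; origin under its centre
- brayer: ink roller with wooden handle, 210 x 110 mm, 38 mm high; origin under the roller's centre, handle to its -x
- palette_knife: broad-bladed ink knife with wooden handle, 200 mm long, lying flat; origin under its centre

How it is judged:
On the way:
1. the yellow knob stands over the mark (within 0.09 rad) while the lock nut is not yet tightened (value of joint screw between -0.09 and 0.09 rad and value of joint nip below 0.005 rad), for 0.2 s.
At the end, for the whole second after the job is handed in: Yellow knob over the mark within 0.09 rad (7.5 mm at the knob), lock nut run fully down on the boss (lock_nut above 1.09 of 1.13) and nipped tight (nip above 0.008, a squeeze of 13 to 15 N; and never above 0.037, 24 to 28 N), bar at rest, everything released (value of joint screw between -0.09 and 0.09 rad and value of joint lock_nut above 1.09 rad and value of joint nip above 0.008 rad and velocity of joint screw between -0.02 and 0.02 rad/s); the robot touches nothing.
It fails at once if the lock nut is forced: tightened more than 0.037 rad past its seat (a squeeze of 24 to 28 N) (value of joint nip above 0.037 rad).
It fails at once if the bar is more than 0.14 rad off the mark with the nut tightened (value of joint nip above 0.008 rad and (value of joint screw above 0.14 rad or value of joint screw below -0.14 rad)).
It fails at once if the blue-capped screw is pushed or gripped with more than 10 N (contact force between the fingers and blue_screw above 10 N).
It fails at once if something lying around is moved by more than 30 mm (distance of any of print_block, blue_jar, yellow_jar, red_cup, ink_tin, brayer, palette_knife from where it was at the start of the episode above 0.03 m).
It also fails if it takes over 72 s, if anything falls off the work surface, if the arm or the gripper's body presses on something with over 40 N, if the wrist force passes 120 N, or if a joint passes its speed limit or range.

## Working session

There is one attempt and no reset: what is moved stays moved. The work goes in short steps, Python scripts to look and compute and a tool call to move; the robot and the scene stay as the last step left them, time stands still between calls to the robot, and variables do not carry over. Pictures are saved under pics/ and viewed, at most 10 in all, crops included, and the job is handed in when it is done.

```bash
mkdir -p pics; ls
```

Run:
```python
from station import arm
import cv2,numpy as np
np.set_printoptions(precision=4,suppress=True)
print(arm.get_state(),arm.hold_point_z)
for n in ["scene","top","wrist"]:
    im=arm.grab_frame(n); cv2.imwrite(f"pics/{n}0.png",im[:,:,::-1]); print(n,arm.camera_params(n))
```

```text
pics
{'t': 0.0, 'q': array([ 1.6161,  0.3594,  0.0111, -0.0004, -1.2241, -0.2881]), 'qd': array([ 0.0002,  0.002 ,  0.0007,  0.0002,  0.0016, -0.0013]), 'joint_efforts': array([ -0.    , -58.2721,  29.3059,   6.9972,   0.0071,  -0.0002]), 'eef_pos': array([0.1622, 0.6547, 0.2256]), 'ee_rot': array([ 3.14  , -0.0001, -0.2429]), 'force': array([ 0.1565,  0.4522, -0.4563]), 'moment': array([-0.0221, -0.0026,  0.0202]), 'gripper_force': 0.0, 'width': 0.08781735556400942} 0.0188
scene {'fx': 480.8251140211933, 'fy': 480.8251140211933, 'cx': 318.97389786230843, 'cy': 243.89294110262182, 'T': array([[-0.8497,  0.4144, -0.326 ,  0.9704],
       [ 0.5272,  0.6783, -0.5119,  0.6583],
       [ 0.009 , -0.6068, -0.7948,  1.2499],
       [ 0.    ,  0.    ,  0.    ,  1.    ]])}
top {'fx': 472.2022723507797, 'fy': 472.2022723507797, 'cx': 323.2393411783699, 'cy': 239.46033236349479, 'T': array([[ 0.0026, -0.9946,  0.1033,  0.4172],
       [-1.    , -0.0028, -0.0016, -0.0082],
       [ 0.0018, -0.1033, -0.9947,  1.22  ],
       [ 0.    ,  0.    ,  0.    ,  1.    ]])}
wrist {'fx': 424.5308697146146, 'fy': 424.5308697146146, 'cx': 320.362915622553, 'cy': 240.30194983816105, 'hand_eye': array([[ 0.0003, -0.9659, -0.2589,  0.0694],
       [ 1.    ,  0.0002,  0.0003,  0.0005],
       [-0.0002, -0.2589,  0.9659, -0.1584],
       [ 0.    ,  0.    ,  0.    ,  1.    ]])}
```

View pics/top0.png

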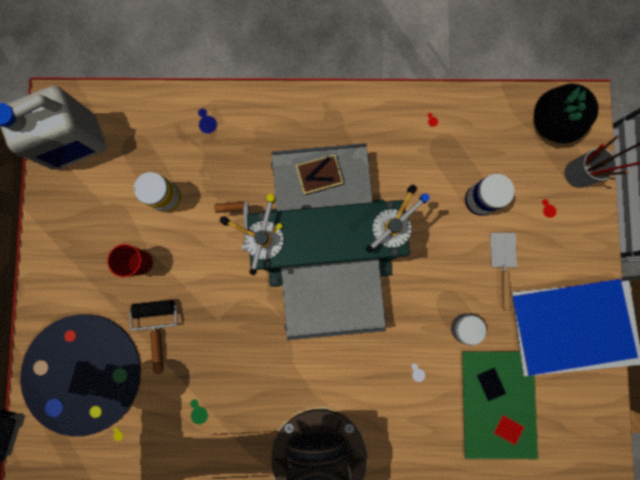

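View pics/scene0.png

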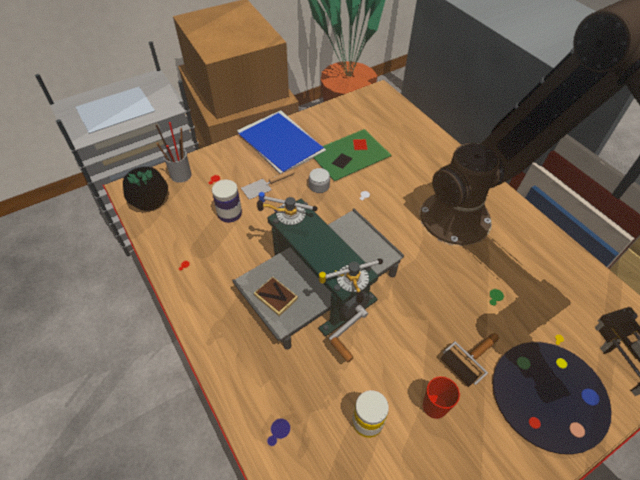

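The top view shows the yellow screw's head at about (262,238), the yellow knob at (271,198), the yellow mark at (278,227) and the black knob at (224,221). The blue screw is at (392,228). In the scene view the yellow knob is at (323,275) and the screw at (353,275).

Create h.py:
```python
from station import arm
import cv2,numpy as np
from scipy.spatial.transform import Rotation as R
np.set_printoptions(precision=4,suppress=True)
def cam(n,st=None):
    p=arm.camera_params(n)
    if n=="wrist":
        T=np.eye(4);T[:3,:3]=R.from_euler('xyz',st['ee_rot']).as_matrix();T[:3,3]=st['eef_pos'];T=T@p['hand_eye']
    else:T=p['T']
    return p,T
def ray(c,uv,z):
    p,T=c; d=T[:3,:3]@[(uv[0]-p['cx'])/p['fx'],(uv[1]-p['cy'])/p['fy'],1]; o=T[:3,3]
    return o+d*(z-o[2])/d[2]
def proj(c,P):
    p,T=c; q=T[:3,:3].T@(np.array(P)-T[:3,3]); return np.array([p['fx']*q[0]/q[2]+p['cx'],p['fy']*q[1]/q[2]+p['cy']])
def blobs(im,lo,hi,roi,amin=6):
    x0,y0,x1,y1=roi; h=cv2.cvtColor(im[y0:y1,x0:x1],cv2.COLOR_RGB2HSV)
    n,_,s,c=cv2.connectedComponentsWithStats(cv2.inRange(h,lo,hi))
    return [(c[i]+[x0,y0],s[i,4],s[i,2:4]) for i in range(1,n) if s[i,4]>=amin]
```

Run:
```python
from h import *
im=cv2.imread("pics/top0.png")[:,:,::-1].copy(); c=cam("top")
for b in blobs(im,(22,120,110),(35,255,255),(235,185,310,260),3): print(b, ray(c,b[0],.255),ray(c,b[0],.205))
s=cv2.imread("pics/scene0.png")[:,:,::-1].copy(); cs=cam("scene")
for b in blobs(s,(22,120,110),(35,255,255),(300,255,390,300),3): print('s',b, ray(cs,b[0],.24),ray(cs,b[0],.205))
a=cv2.resize(im[180:290,210:310,::-1],None,fx=5,fy=5,interpolation=2)
b=cv2.resize(s[240:320,300:400,::-1],None,fx=3,fy=3,interpolation=2)
o=np.zeros((550,800,3),np.uint8);o[:,:500]=a;o[:240,500:]=b;cv2.imwrite("pics/crop1.png",o)
```

```text
(array([269.9492, 197.3559]), np.int32(59), array([9, 8], dtype=int32)) [0.6049 0.101  0.255 ] [0.6146 0.1067 0.205 ]
(array([277.3636, 226.8788]), np.int32(33), array([10,  8], dtype=int32)) [0.5432 0.0849 0.255 ] [0.5498 0.0897 0.205 ]
s (array([322.1017, 276.2373]), np.int32(59), array([ 7, 12], dtype=int32)) [0.6035 0.0989 0.24  ] [0.5907 0.0795 0.205 ]
```

View pics/crop1.png

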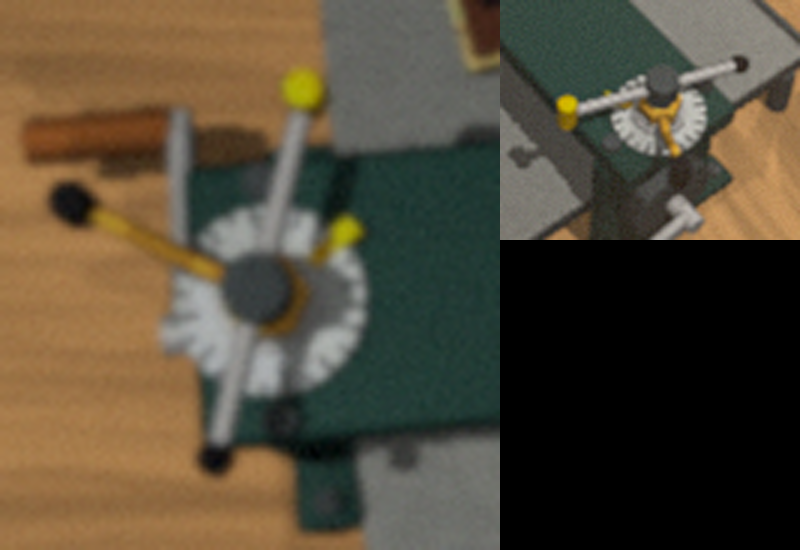

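The crop (5x) shows the yellow knob at crop (302,90), head (259,290), black knob (73,203), bar ball (215,458) and mark block (346,232). Full-picture pixel = crop/5 + (210,180).

Run:
```python
from h import *
c=cam("top"); f=lambda x,y:(x/5+210-.4,y/5+180-.4)
Y=ray(c,f(302,90),.255);B=ray(c,f(73,203),.255);K=ray(c,f(215,458),.240);H=ray(c,f(259,290),.252);M=ray(c,f(346,232),.206)
A2=Y+(K-Y)*85/157
print("Y",Y,"B",B,"ball",K,"head",H,"axis(bar)",A2,"mark",M)
A=(H+A2)/2
for n,P in zip("YBMK",(Y,B,M,K)):
    d=P-A; print(n,np.hypot(*d[:2]),np.arctan2(d[1],d[0]))
st=arm.get_state(); Rm=R.from_euler('xyz',st['ee_rot']).as_matrix();print(Rm)
```

```text
Y [0.6044 0.1009 0.255 ] B [0.5568 0.1947 0.255 ] ball [0.4525 0.1364 0.24  ] head [0.5213 0.1178 0.252 ] axis(bar) [0.5222 0.1201 0.2469] mark [0.5516 0.0865 0.206 ]
Y 0.08463035137639745 -0.21496639942974063
B 0.08345734741534397 1.1366129385718318
M 0.044094891413203295 -0.8269737811768305
K 0.07138136537468495 2.8942648393305808
[[ 0.9707 -0.2405 -0.0002]
 [-0.2405 -0.9707 -0.0012]
 [ 0.0001  0.0012 -1.    ]]
```

Careful with the scale: shifts go in shares of 0.6 m and turns go in shares of 2 rad. That gives: 0.52 m / 0.6 = 0.8667, 0.44 m / 0.6 = 0.7333.

Call:
{"method": "creep_tool", "body": {
  "segments": [
    {"finger_gap":0.088,"xyz":[0,0,-0.1667]},
    {"finger_gap":0.088,"xyz":[0,0,-0.1667]},
    {"finger_gap":0.088,"xyz":[0,0,-0.1667]},
    {"finger_gap":0.088,"xyz":[0.8667,0.7333,-0.1667]},
    {"finger_gap":0.088,"xyz":[0.8667,0.7333,-0.1667]},
    {"finger_gap":0.088,"xyz":[0.8667,0.7333,-0.1667]},
    {"finger_gap":0.088,"xyz":[0.8667,0.7333,-0.1667]},
    {"finger_gap":0.088,"xyz":[0.8667,0.7333,-0.1667]},
    {"finger_gap":0.088,"xyz":[0.8667,0.7333,-0.1667]},
    {"finger_gap":0.088,"xyz":[0.8667,0.7333,-0.1667]},
    {"finger_gap":0.088,"xyz":[0.8667,0.7333,-0.1667]},
    {"finger_gap":0.088,"xyz":[0.8667,0.7333,-0.1667]},
    {"finger_gap":0.088,"xyz":[0.8667,0.7333,-0.1667]},
    {"finger_gap":0.088,"xyz":[0.8667,0.7333,-0.1667]},
    {"finger_gap":0.088,"xyz":[0.8667,0.7333,-0.1667]},
    {"finger_gap":0.088,"xyz":[0.8667,0.7333,-0.1667]},
    {"finger_gap":0.088,"xyz":[0.8667,0.7333,-0.1667]},
    {"finger_gap":0.088,"xyz":[0.8667,0.7333,-0.1667]},
    {"finger_gap":0.088,"xyz":[0.8667,0.7333,-0.1667]},
    {"finger_gap":0.088,"xyz":[0.8667,0.7333,-0.1667]}
  ],
  "grip_n": 10
}}

```text
t: 1.82
eef_pos: [0.563, 0.0992, 0.326]
ee_rot: [3.14, 0.0, -0.245]
force: [-0.9, 0.9, 0.0]
width: 0.0879
gripper_force: 0.0
```

Call:
{"method": "creep_tool", "body": {
  "segments": [
    {"finger_gap":0.088},
    {"finger_gap":0.088},
    {"finger_gap":0.088}
  ]
}}

```text
t: 2.07
eef_pos: [0.5609, 0.1032, 0.3263]
ee_rot: [3.141, 0.001, -0.243]
force: [-0.4, -0.3, 0.5]
width: 0.0877
gripper_force: 0.0
```

Run:
```python
from h import *
st=arm.get_state();im=arm.grab_frame("wrist");cv2.imwrite("pics/w1.png",im[:,:,::-1]);print(st['eef_pos'],st['ee_rot'],st['q'])
np.save("w1.npy",np.r_[st['eef_pos'],st['ee_rot']])
c=cam("wrist",st)
for P in [(.604,.101,.255),(.5218,.119,.252),(.557,.195,.255),(.5516,.0865,.206)]: print(proj(c,P))
for b in blobs(im,(22,120,90),(35,255,255),(0,0,640,480),30): print(b, ray(c,b[0],.255),ray(c,b[0],.205))
```

```text
[0.5609 0.1032 0.3263] [ 3.1415  0.0005 -0.243 ] [ 0.5248  0.1378 -0.0583 -0.0003 -1.3752  0.803 ]
[304.1099 178.3812]
[309.5187 319.1369]
[167.5837 296.2963]
[346.6959 239.8132]
(array([ 63.4816, 159.9172]), np.int32(326), array([43, 50], dtype=int32)) [0.6443 0.223  0.255 ] [0.6478 0.2528 0.205 ]
(array([ 22.4836, 180.3172]), np.int32(2008), array([44, 85], dtype=int32)) [0.6395 0.2487 0.255 ] [0.642  0.2842 0.205 ]
(array([304.7037, 176.1691]), np.int32(881), array([32, 36], dtype=int32)) [0.6051 0.1004 0.255 ] [0.6    0.1035 0.205 ]
(array([ 67.    , 198.0377]), np.int32(53), array([15, 17], dtype=int32)) [0.6247 0.2292 0.255 ] [0.624  0.2604 0.205 ]
(array([341.5904, 245.0349]), np.int32(459), array([31, 37], dtype=int32)) [0.5628 0.0899 0.255 ] [0.5486 0.0907 0.205 ]
(array([291.4571, 286.7048]), np.int32(105), array([15, 19], dtype=int32)) [0.5454 0.1237 0.255 ] [0.5274 0.1318 0.205 ]
(array([271.1622, 291.8649]), np.int32(111), array([24,  8], dtype=int32)) [0.5452 0.1359 0.255 ] [0.5271 0.1467 0.205 ]
```

View pics/w1.png

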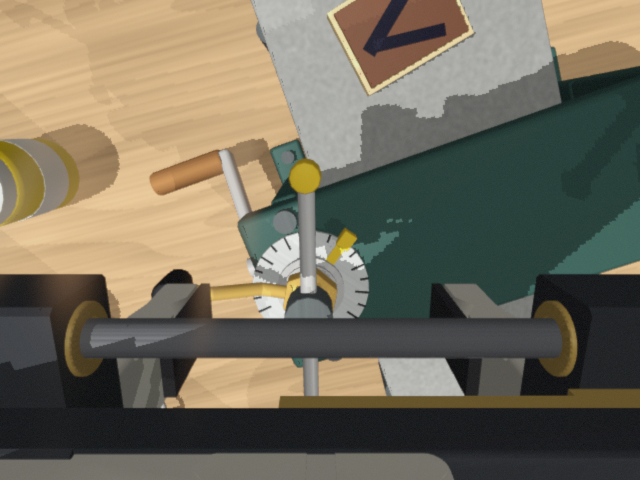

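The wrist view shows the yellow knob top at (305,176), the mark stripe from (332,262) to (349,234), and the dial spanning columns 254–369. The black knob is behind the left finger at about (170,280).

Run:
```python
from h import *
s=np.load("w1.npy");st=dict(eef_pos=s[:3],ee_rot=s[3:]);c=cam("wrist",st)
im=cv2.imread("pics/w1.png")
h=cv2.cvtColor(im,cv2.COLOR_BGR2HSV);m=cv2.inRange(h,(20,110,80),(35,255,255));m[:,:320]=0;m[:,380:]=0;m[:220]=0;m[280:]=0
pts=np.argwhere(m)[:,::-1]
print(len(pts),pts.min(0),pts.max(0))
W=np.array([ray(c,p,.205)[:2] for p in pts]); 
u,sv,vt=np.linalg.svd(W-W.mean(0));print("axis dir",np.arctan2(vt[0,1],vt[0,0]),W.mean(0),sv)
for x,y in [(254,288),(369,288),(311,232)]: print(ray(c,(x,y),.199))
Y=ray(c,(305,176),.255)[:2];Hd=ray(c,(309,310),.252)[:2];print(Y,Hd)
for A in [np.array([.5218,.119]),np.array([.522,.1195]),Y-.085*np.array([np.cos(-.215),np.sin(-.215)])]:
    d=W.mean(0)-A; print(A,np.hypot(*d),np.arctan2(d[1],d[0]), np.arctan2(*(Y-A)[::-1]))
```

```text
508 [320 228] [356 279]
axis dir 2.3532638043968794 [0.5473 0.0919] [0.2225 0.0629]
[0.5308 0.1592 0.199 ]
[0.5109 0.079  0.199 ]
[0.5611 0.1093 0.199 ]
[0.6051 0.1002] [0.5276 0.1178]
[0.5218 0.119 ] 0.0371607770099519 -0.8163196388687536 -0.22173671621161298
[0.522  0.1195] 0.03739129751569544 -0.8293759820819421 -0.22796843613206158
[0.5221 0.1184] 0.03649748527690651 -0.8096841579463343 -0.21500000000000008
```

To row units: 0.103 m / 0.6 = 0.1717, 0.0434 m / 0.6 = 0.0723.

Call:
{"method": "creep_tool", "body": {
  "segments": [
    {"finger_gap":0.088,"xyz":[0.0723,-0.0138,0]},
    {"finger_gap":0.088,"xyz":[0.0723,-0.0138,0.0667]},
    {"finger_gap":0.088,"xyz":[0.0723,-0.0138,0.1333]},
    {"finger_gap":0.088,"xyz":[0.0723,-0.0138,0.1717]},
    {"finger_gap":0.088,"xyz":[0.0723,-0.0138,0.1717]},
    {"finger_gap":0.01,"xyz":[0.0723,-0.0138,0.1717]},
    {"finger_gap":0.01,"xyz":[0.0723,-0.0138,0.1717]},
    {"finger_gap":0.01,"xyz":[0.0723,-0.0138,0.1717]},
    {"finger_gap":0.01,"xyz":[0.0723,-0.0138,0.1717]},
    {"finger_gap":0.01,"xyz":[0.0723,-0.0138,0.1717]},
    {"finger_gap":0.01,"xyz":[0.0723,-0.0138,0.1717]},
    {"finger_gap":0.01,"xyz":[0.0723,-0.0138,0.1717]},
    {"finger_gap":0.01,"xyz":[0.0723,-0.0138,0.1717]},
    {"finger_gap":0.01,"xyz":[0.0723,-0.0138,0.1717]}
  ],
  "grip_n": 10
}}

```text
t: 3.28
eef_pos: [0.6054, 0.1006, 0.2236]
ee_rot: [-3.142, -0.0, -0.243]
force: [-0.2, 0.4, -0.8]
width: 0.033
gripper_force: 0.0
```

Call:
{"method": "creep_tool", "body": {
  "segments": [
    {"finger_gap":0.01},
    {"finger_gap":0.01},
    {"finger_gap":0.01},
    {"finger_gap":0.01},
    {"finger_gap":0.01},
    {"finger_gap":0.01}
  ],
  "grip_n": 10
}}

```text
t: 3.78
eef_pos: [0.6054, 0.1008, 0.2235]
ee_rot: [-3.141, -0.0, -0.243]
force: [0.4, 1.1, -0.4]
width: 0.0178
gripper_force: 10.0
```

Run:
```python
from h import *
st=arm.get_state();A=np.array([.522,.119]);p=st['eef_pos'][:2];print(p-A,np.hypot(*(p-A)),np.arctan2(*(p-A)[::-1]))
Rm=R.from_euler('xyz',st['ee_rot']).as_matrix()
a0=np.arctan2(*(p-A)[::-1])
for k in range(1,7):
    a=a0+(-.81-a0)*k/6; T=A+.085*np.array([np.cos(a),np.sin(a)]); d=np.r_[T-p,0]; print((Rm.T@d)[:2].round(4),round(a0-a,3))
```

```text
[ 0.0834 -0.0182] 0.08540357678332197 -0.21446337070668048
[-0.0006  0.0084] 0.099
[-0.0016  0.0168] 0.199
[-0.0034  0.025 ] 0.298
[-0.0061  0.0331] 0.397
[-0.0095  0.0408] 0.496
[-0.0137  0.0481] 0.596
```

Gripped (17.8 mm, 10 N). Now follow the arc to the mark, slowly.

To row units: 0.0481 m / 0.6 = 0.0802, 0.0445 m / 0.6 = 0.0742, 0.596 rad / 2 = 0.298.

Call:
{"method": "creep_tool", "body": {
  "segments": [
    {"finger_gap":0.01,"xyz":[-0.0003,0.007,0],"turn":0.025},
    {"finger_gap":0.01,"xyz":[-0.001,0.014,0],"turn":0.0495},
    {"finger_gap":0.01,"xyz":[-0.0017,0.021,0],"turn":0.0745},
    {"finger_gap":0.01,"xyz":[-0.0027,0.028,0],"turn":0.0995},
    {"finger_gap":0.01,"xyz":[-0.0042,0.035,0],"turn":0.124},
    {"finger_gap":0.01,"xyz":[-0.0057,0.0417,0],"turn":0.149},
    {"finger_gap":0.01,"xyz":[-0.0078,0.0483,0],"turn":0.174},
    {"finger_gap":0.01,"xyz":[-0.0102,0.0552,0],"turn":0.1985},
    {"finger_gap":0.01,"xyz":[-0.0128,0.0617,0],"turn":0.2235},
    {"finger_gap":0.01,"xyz":[-0.0158,0.068,0],"turn":0.248},
    {"finger_gap":0.01,"xyz":[-0.0192,0.0742,0],"turn":0.273},
    {"finger_gap":0.01,"xyz":[-0.0228,0.0802,0],"turn":0.298},
    {"finger_gap":0.01,"xyz":[-0.0228,0.0802,0],"turn":0.298},
    {"finger_gap":0.01,"xyz":[-0.0228,0.0802,0],"turn":0.298},
    {"finger_gap":0.01,"xyz":[-0.0228,0.0802,0],"turn":0.298}
  ],
  "grip_n": 10
}}

```text
t: 5.03
eef_pos: [0.5802, 0.0573, 0.2234]
ee_rot: [3.141, 0.0, -0.837]
force: [-2.5, 2.1, 0.6]
width: 0.0175
gripper_force: 10.0
```

Run:
```python
from h import *
st=arm.get_state();A=np.array([.522,.119]);p=st['eef_pos'][:2];print(st['q'],np.hypot(*(p-A)),np.arctan2(*(p-A)[::-1]))
for n in ["top","scene"]:
    im=arm.grab_frame(n);cv2.imwrite(f"pics/{n}2.png",im[:,:,::-1])
    c=cam(n)
    print(n,proj(c,(.522,.119,.252)))
st=arm.get_state();im=arm.grab_frame("wrist");cv2.imwrite("pics/w2.png",im[:,:,::-1])
```

```text
[ 0.4336  0.2111 -0.2006 -0.0003 -1.1599  0.3001] 0.08478038417398875 -0.814310240981006
top [260.8076 237.24  ]
scene [353.6965 265.2077]
```

View pics/w2.png

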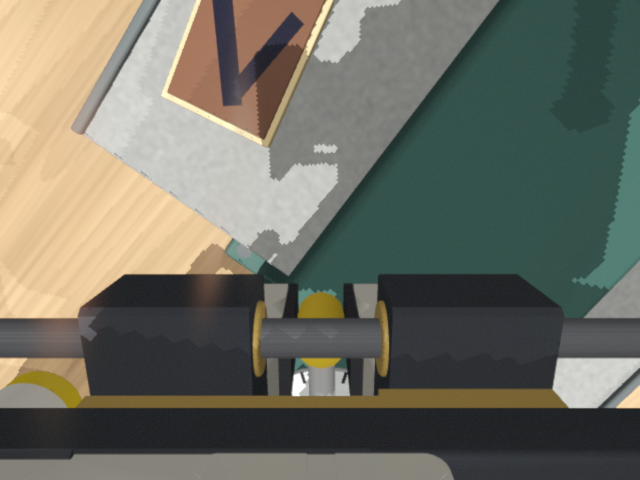

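The gripped knob now sits at -0.814 rad, where I measured the mark to be. Next I release, rise and look at the mark, the bar and the black knob.

To row units: -0.11 m / 0.6 = -0.1833, -0.082 m / 0.6 = -0.1367, -0.6 rad / 2 = -0.3.

Call:
{"method": "creep_tool", "body": {
  "segments": [
    {"finger_gap":0.088},
    {"finger_gap":0.088},
    {"finger_gap":0.088},
    {"finger_gap":0.088},
    {"finger_gap":0.088,"xyz":[0,0,-0.0667]},
    {"finger_gap":0.088,"xyz":[0,0,-0.1333]},
    {"finger_gap":0.088,"xyz":[0,0,-0.1833]},
    {"finger_gap":0.088,"xyz":[-0.0667,-0.0333,-0.1833],"turn":-0.06},
    {"finger_gap":0.088,"xyz":[-0.1167,-0.05,-0.1833],"turn":-0.12},
    {"finger_gap":0.088,"xyz":[-0.1367,-0.055,-0.1833],"turn":-0.18},
    {"finger_gap":0.088,"xyz":[-0.1367,-0.055,-0.1833],"turn":-0.24},
    {"finger_gap":0.088,"xyz":[-0.1367,-0.055,-0.1833],"turn":-0.3},
    {"finger_gap":0.088,"xyz":[-0.1367,-0.055,-0.1833],"turn":-0.3},
    {"finger_gap":0.088,"xyz":[-0.1367,-0.055,-0.1833],"turn":-0.3}
  ],
  "grip_n": 10
}}

```text
t: 6.35
eef_pos: [0.5503, 0.1403, 0.3336]
ee_rot: [3.142, -0.0, -0.242]
force: [-0.2, 0.4, -0.5]
width: 0.0873
gripper_force: 0.0
```

Run:
```python
from h import *
im=arm.grab_frame("scene");cv2.imwrite("pics/scene3.png",im[:,:,::-1])
st=arm.get_state();im2=arm.grab_frame("wrist")
c=cam("wrist",st);print(st['eef_pos'],st['ee_rot'])
np.save("w3.npy",np.r_[st['eef_pos'],st['ee_rot']])
for a,r,z in [(-.81,.085,.255),(.54,.085,.255),(-.81,.044,.205),(0,0,.252)]: print(proj(c,(.522+r*np.cos(a),.119+r*np.sin(a),z)))
o=np.zeros((600,800,3),np.uint8);o[:420,:560]=cv2.resize(im2,(560,420));o[420:,:240]=cv2.resize(im[240:300,310:390],(240,180));cv2.imwrite("pics/w3.png",im2[:,:,::-1]);cv2.imwrite("pics/v3.png",o[:,:,::-1])
```

```text
[0.5504 0.1402 0.3336] [ 3.1416 -0.0001 -0.2432]
[451.7598 164.2807]
[261.0216 185.0277]
[393.8457 209.0325]
[364.9001 284.3999]
```

View pics/v3.png

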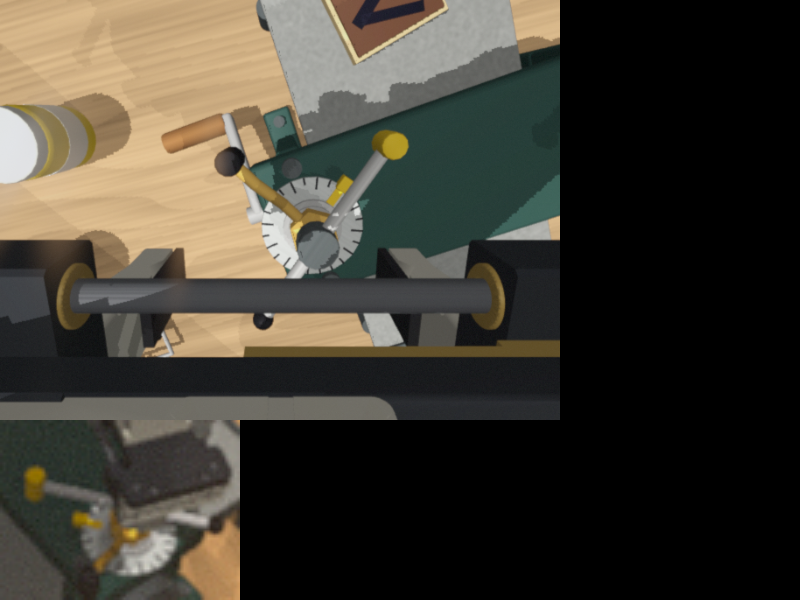

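The view shows the yellow knob at full-picture (446,166), black knob (263,184), mark block (390,217), head (364,284). All are close to the predictions. I'll compute the screw angle from this view.

Create m.py:
```python
from h import *
def meas(im,st,A=np.array([.522,.119])):
    c=cam("wrist",st)
    h=cv2.cvtColor(im,cv2.COLOR_RGB2HSV);m=cv2.inRange(h,(20,140,100),(35,255,255))
    for nm,P,z,w in [("mark",(.5475,.0917,.205),.205,26),("Y",(.5805,.0573,.255),.255,32)]:
        u,v=proj(c,P).astype(int); mm=np.zeros_like(m); mm[v-w:v+w,u-w:u+w]=m[v-w:v+w,u-w:u+w]
        n,l,s,ce=cv2.connectedComponentsWithStats(mm); i=1+np.argmax(s[1:,4])
        p=ce[i]
        if nm=="Y":
            k,_=cv2.findContours((l==i).astype(np.uint8),0,1); print("Y circle",cv2.minEnclosingCircle(k[0]),s[i])
        W=np.array([ray(c,q[::-1],z)[:2] for q in np.argwhere(l==i)])
        vt=np.linalg.svd(W-W.mean(0))[2][0]; d=W.mean(0)-A
        print(nm,p,s[i,4],W.mean(0),"r",np.hypot(*d),"ang",np.arctan2(d[1],d[0]),"line",np.arctan2(vt[1],vt[0]))
    mb=cv2.inRange(h,(0,0,0),(180,255,55))
    return c,mb
```

Run:
```python
from m import *
s=np.load("w3.npy");st=dict(eef_pos=s[:3],ee_rot=s[3:]);im=cv2.imread("pics/w3.png")[:,:,::-1].copy()
c,_=meas(im,st)
print("B",B:=ray(c,(263,184),.253)[:2],np.hypot(*(B-[.522,.119])),np.arctan2(*(B-[.522,.119])[::-1]))
m=cv2.inRange(cv2.cvtColor(im,cv2.COLOR_RGB2GRAY),150,255);
```

```text
mark [388.3828 216.1148] 418 [0.5484 0.0918] r 0.037877668184624964 ang -0.8014247380100644 line 2.3109746192628586
Y circle ((446.25408935546875, 163.68032836914062), 20.212980270385742) [428 149  39  34 926]
Y [448.3661 164.3877] 926 [0.581  0.0593] r 0.08394563851304351 ang -0.7918450437741403 line -2.4523438391149397
B [0.595  0.1618] 0.08462231232086291 0.5302313085468663
```

Bar reads -0.79 to -0.81 against a mark at about -0.80 to -0.81, which is good. Now I grip the black knob.

To row units: 0.11 m / 0.6 = 0.1833, 0.0381 m / 0.6 = 0.0635, -0.773 rad / 2 = -0.3865.

Call:
{"method": "creep_tool", "body": {
  "segments": [
    {"finger_gap":0.07,"xyz":[0.0333,-0.0333,0],"turn":-0.06},
    {"finger_gap":0.06,"xyz":[0.0635,-0.0538,0],"turn":-0.12},
    {"finger_gap":0.05,"xyz":[0.0635,-0.0538,0],"turn":-0.18},
    {"finger_gap":0.05,"xyz":[0.0635,-0.0538,0],"turn":-0.24},
    {"finger_gap":0.05,"xyz":[0.0635,-0.0538,0],"turn":-0.3},
    {"finger_gap":0.05,"xyz":[0.0635,-0.0538,0],"turn":-0.36},
    {"finger_gap":0.05,"xyz":[0.0635,-0.0538,0],"turn":-0.3865},
    {"finger_gap":0.05,"xyz":[0.0635,-0.0538,0.0667],"turn":-0.3865},
    {"finger_gap":0.05,"xyz":[0.0635,-0.0538,0.1333],"turn":-0.3865},
    {"finger_gap":0.05,"xyz":[0.0635,-0.0538,0.1833],"turn":-0.3865},
    {"finger_gap":0.05,"xyz":[0.0635,-0.0538,0.1833],"turn":-0.3865},
    {"finger_gap":0.01,"xyz":[0.0635,-0.0538,0.1833],"turn":-0.3865},
    {"finger_gap":0.01,"xyz":[0.0635,-0.0538,0.1833],"turn":-0.3865},
    {"finger_gap":0.01,"xyz":[0.0635,-0.0538,0.1833],"turn":-0.3865},
    {"finger_gap":0.01,"xyz":[0.0635,-0.0538,0.1833],"turn":-0.3865},
    {"finger_gap":0.01,"xyz":[0.0635,-0.0538,0.1833],"turn":-0.3865},
    {"finger_gap":0.01,"xyz":[0.0635,-0.0538,0.1833],"turn":-0.3865},
    {"finger_gap":0.01,"xyz":[0.0635,-0.0538,0.1833],"turn":-0.3865}
  ],
  "grip_n": 6
}}

```text
t: 7.95
eef_pos: [0.5955, 0.1632, 0.2246]
ee_rot: [-3.142, -0.002, 0.534]
force: [0.5, 1.8, 2.8]
width: 0.0177
gripper_force: 6.0
```

Run:
```python
from h import *
st=arm.get_state();A=np.array([.522,.119]);p=st['eef_pos'][:2]
Rm=R.from_euler('xyz',st['ee_rot']).as_matrix()
a0=np.arctan2(*(p-A)[::-1]);print(st['eef_pos'],st['force'],a0,np.hypot(*(p-A)))
for k in range(1,9):
    a=a0+(-.22-a0)*k/8; T=A+.085*np.array([np.cos(a),np.sin(a)]); d=np.r_[T-p,0]; print((Rm.T@d)[:2].round(4),round(a0-a,3))
```

```text
[0.5955 0.1632 0.2246] [0.5169 1.7994 2.8401] 0.5413911838318183 0.08581597622663165
[-0.0011  0.0081] 0.095
[-0.0022  0.0161] 0.19
[-0.0041  0.024 ] 0.286
[-0.0067  0.0316] 0.381
[-0.01   0.039] 0.476
[-0.014  0.046] 0.571
[-0.0186  0.0527] 0.666
[-0.0239  0.0588] 0.761
```

To row units: 0.0588 m / 0.6 = 0.098, 0.0558 m / 0.6 = 0.093, 0.761 rad / 2 = 0.3805.

Call:
{"method": "creep_tool", "body": {
  "segments": [
    {"finger_gap":0.01,"xyz":[-0.0008,0.0067,0],"turn":0.0235},
    {"finger_gap":0.01,"xyz":[-0.0018,0.0135,0],"turn":0.0475},
    {"finger_gap":0.01,"xyz":[-0.0027,0.0202,0],"turn":0.0715},
    {"finger_gap":0.01,"xyz":[-0.0037,0.0268,0],"turn":0.095},
    {"finger_gap":0.01,"xyz":[-0.0052,0.0333,0],"turn":0.119},
    {"finger_gap":0.01,"xyz":[-0.0068,0.04,0],"turn":0.143},
    {"finger_gap":0.01,"xyz":[-0.009,0.0463,0],"turn":0.1665},
    {"finger_gap":0.01,"xyz":[-0.0112,0.0527,0],"turn":0.1905},
    {"finger_gap":0.01,"xyz":[-0.0138,0.0588,0],"turn":0.214},
    {"finger_gap":0.01,"xyz":[-0.0167,0.065,0],"turn":0.238},
    {"finger_gap":0.01,"xyz":[-0.02,0.0708,0],"turn":0.2615},
    {"finger_gap":0.01,"xyz":[-0.0233,0.0767,0],"turn":0.2855},
    {"finger_gap":0.01,"xyz":[-0.0272,0.0823,0],"turn":0.309},
    {"finger_gap":0.01,"xyz":[-0.031,0.0878,0],"turn":0.333},
    {"finger_gap":0.01,"xyz":[-0.0353,0.093,0],"turn":0.3565},
    {"finger_gap":0.01,"xyz":[-0.0398,0.098,0],"turn":0.3805},
    {"finger_gap":0.01,"xyz":[-0.0398,0.098,0],"turn":0.3805},
    {"finger_gap":0.01,"xyz":[-0.0398,0.098,0],"turn":0.3805}
  ],
  "grip_n": 6
}}

```text
t: 9.45
eef_pos: [0.6046, 0.0997, 0.2242]
ee_rot: [-3.142, -0.001, -0.226]
force: [1.0, -0.0, 2.0]
width: 0.018
gripper_force: 6.0
```

Run:
```python
from h import *
st=arm.get_state();A=np.array([.522,.119]);p=st['eef_pos'][:2]
print(st['force'],np.hypot(*(p-A)),np.arctan2(*(p-A)[::-1]))
```

```text
[ 0.9573 -0.0275  1.953 ] 0.08484170849159095 -0.2292849902658326
```

To row units: -0.06 m / 0.6 = -0.1, 0.0296 m / 0.6 = 0.0493, 0.369 rad / 2 = 0.1845.

Call:
{"method": "creep_tool", "body": {
  "segments": [
    {"finger_gap":0.028},
    {"finger_gap":0.028},
    {"finger_gap":0.028},
    {"finger_gap":0.028,"xyz":[0,0,-0.0667]},
    {"finger_gap":0.028,"xyz":[0,0,-0.1]},
    {"finger_gap":0.088,"xyz":[0,0,-0.1]},
    {"finger_gap":0.088,"xyz":[-0.0067,0.025,-0.1],"turn":0.06},
    {"finger_gap":0.088,"xyz":[-0.0123,0.0493,-0.1],"turn":0.12},
    {"finger_gap":0.088,"xyz":[-0.0123,0.0493,-0.1],"turn":0.1845},
    {"finger_gap":0.088,"xyz":[-0.0123,0.0493,-0.1],"turn":0.1845},
    {"finger_gap":0.088,"xyz":[-0.0123,0.0493,-0.1],"turn":0.1845},
    {"finger_gap":0.088,"xyz":[-0.0123,0.0493,-0.1],"turn":0.1845},
    {"finger_gap":0.088,"xyz":[-0.0123,0.0493,-0.1],"turn":0.1845},
    {"finger_gap":0.088,"xyz":[-0.0123,0.0493,-0.1],"turn":0.1845}
  ],
  "grip_n": 4
}}

```text
t: 10.62
eef_pos: [0.5905, 0.073, 0.2833]
ee_rot: [3.141, 0.0, -0.594]
force: [0.1, 0.1, -0.9]
width: 0.0823
gripper_force: 0.0
```

Run:
```python
from m import *
im=arm.grab_frame("scene");cv2.imwrite("pics/scene4.png",im[:,:,::-1])
st=arm.get_state();im=arm.grab_frame("wrist");cv2.imwrite("pics/w4.png",im[:,:,::-1]);c=cam("wrist",st);print(st['eef_pos'],st['ee_rot'],st['width'])
for a in (-.81,-.229): print(proj(c,(.522+.085*np.cos(a),.119+.085*np.sin(a),.255)))
```

```text
[0.5905 0.073  0.2834] [ 3.1413  0.0002 -0.594 ] 0.08473650548368727
[358.5825 279.5886]
[254.9056 286.8527]
```

View pics/w4.png

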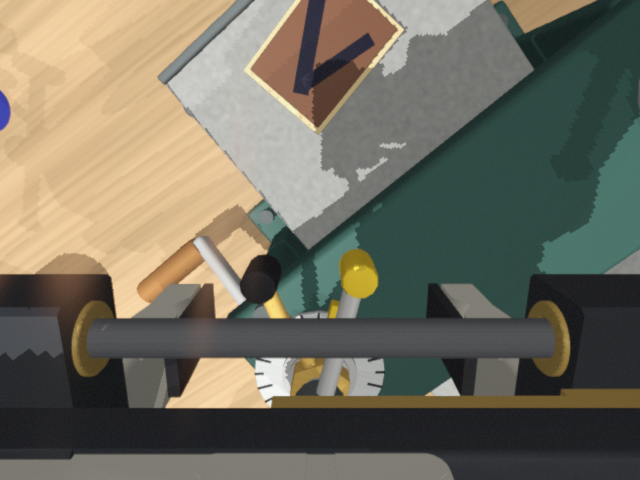

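The knobs, yellow at (358,273) and black at (261,278), lie between the open fingers as predicted. Now I descend and close at 4 N to run the nut down.

To row units: 0.059 m / 0.6 = 0.0983, 0.04 m / 0.6 = 0.0667.

Call:
{"method": "creep_tool", "body": {
  "segments": [
    {"finger_gap":0.088,"xyz":[0,0,0.0333]},
    {"finger_gap":0.088,"xyz":[0,0,0.0667]},
    {"finger_gap":0.088,"xyz":[0,0,0.0983]},
    {"finger_gap":0.088,"xyz":[0,0,0.0983]},
    {"finger_gap":0.088,"xyz":[0,0,0.0983]}
  ],
  "grip_n": 4
}}

```text
t: 11.13
eef_pos: [0.5901, 0.0726, 0.2241]
ee_rot: [3.14, 0.001, -0.595]
force: [1.1, 0.6, 0.6]
width: 0.0873
gripper_force: 0.0
```

Call:
{"method": "creep_tool", "body": {
  "segments": [
    {"finger_gap":0.03},
    {"finger_gap":0.03},
    {"finger_gap":0.03},
    {"finger_gap":0.03},
    {"finger_gap":0.03},
    {"finger_gap":0.03},
    {"finger_gap":0.03},
    {"finger_gap":0.03},
    {"finger_gap":0.03},
    {"finger_gap":0.03}
  ],
  "grip_n": 4
}}

```text
t: 11.97
eef_pos: [0.5906, 0.0724, 0.225]
ee_rot: [3.142, -0.001, -0.596]
force: [1.7, -2.5, 5.3]
width: 0.0542
gripper_force: 4.0
```

Call:
{"method": "creep_tool", "body": {
  "segments": [
    {"finger_gap":0.03},
    {"finger_gap":0.03},
    {"finger_gap":0.03}
  ],
  "grip_n": 4
}}

```text
t: 12.22
eef_pos: [0.5905, 0.0725, 0.2247]
ee_rot: [3.141, -0.0, -0.596]
force: [1.2, -4.0, 4.6]
width: 0.0539
gripper_force: 4.0
```

Call:
{"method": "creep_tool", "body": {
  "segments": [
    {"finger_gap":0.03},
    {"finger_gap":0.03},
    {"finger_gap":0.03},
    {"finger_gap":0.03},
    {"finger_gap":0.03},
    {"finger_gap":0.03}
  ],
  "grip_n": 8
}}

```text
t: 12.72
eef_pos: [0.5905, 0.0723, 0.2247]
ee_rot: [3.141, -0.0, -0.596]
force: [1.2, -4.6, 5.3]
width: 0.0531
gripper_force: 8.0
```

Call:
{"method": "creep_tool", "body": {
  "segments": [
    {"finger_gap":0.03},
    {"finger_gap":0.03},
    {"finger_gap":0.03}
  ],
  "grip_n": 8
}}

```text
t: 12.97
eef_pos: [0.5905, 0.0724, 0.2247]
ee_rot: [3.141, -0.0, -0.596]
force: [1.3, -3.9, 5.4]
width: 0.0528
gripper_force: 8.0
```

Call:
{"method": "creep_tool", "body": {
  "segments": [
    {"finger_gap":0.03},
    {"finger_gap":0.03},
    {"finger_gap":0.03},
    {"finger_gap":0.03}
  ],
  "grip_n": 12
}}

```text
t: 13.3
eef_pos: [0.5905, 0.0722, 0.2247]
ee_rot: [3.141, -0.001, -0.596]
force: [1.2, -4.9, 5.1]
width: 0.0521
gripper_force: 12.0
```

Call:
{"method": "creep_tool", "body": {
  "segments": [
    {"finger_gap":0.03},
    {"finger_gap":0.03},
    {"finger_gap":0.03},
    {"finger_gap":0.03}
  ],
  "grip_n": 12
}}

```text
t: 13.63
eef_pos: [0.5905, 0.0722, 0.2247]
ee_rot: [3.141, -0.001, -0.596]
force: [1.3, -5.8, 4.4]
width: 0.052
gripper_force: 12.0
```

Run:
```python
from h import *
im=arm.grab_frame("scene");cv2.imwrite("pics/scene5.png",im[:,:,::-1])
im2=arm.grab_frame("wrist")
o=np.zeros((600,800,3),np.uint8);o[:300,:800]=cv2.resize(im2[240:420,80:560],(800,300));o[300:,:400]=cv2.resize(im[240:315,300:400],(400,300));cv2.imwrite("pics/v5.png",o[:,:,::-1])
```

```text
(no output)
```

View pics/v5.png

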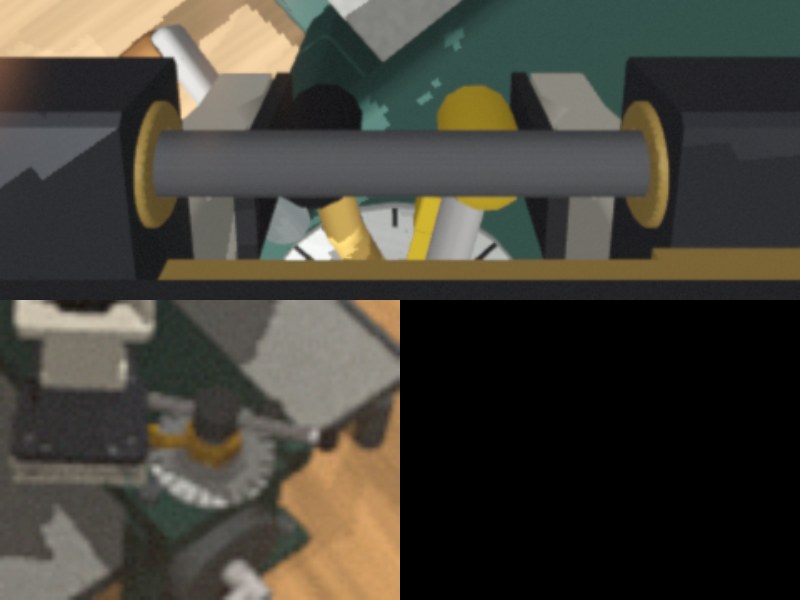

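The wrist view shows both knobs, black at (327,140) and yellow at (477,140) in the crop, against their pads. The mark stripe (425,230) lies next to the bar. I'll raise the squeeze in steps.

Call:
{"method": "creep_tool", "body": {
  "segments": [
    {"finger_gap":0.03},
    {"finger_gap":0.03},
    {"finger_gap":0.03},
    {"finger_gap":0.03}
  ],
  "grip_n": 15
}}

```text
t: 14.07
eef_pos: [0.5905, 0.072, 0.2247]
ee_rot: [3.141, -0.001, -0.596]
force: [2.1, -6.7, 5.0]
width: 0.0508
gripper_force: 15.0
```

Call:
{"method": "creep_tool", "body": {
  "segments": [
    {"finger_gap":0.03},
    {"finger_gap":0.03},
    {"finger_gap":0.03},
    {"finger_gap":0.03}
  ],
  "grip_n": 17.5
}}

```text
t: 14.4
eef_pos: [0.5906, 0.0719, 0.2248]
ee_rot: [3.141, -0.001, -0.596]
force: [3.3, -7.3, 4.3]
width: 0.05
gripper_force: 17.5
```

Call:
{"method": "creep_tool", "body": {
  "segments": [
    {"finger_gap":0.03},
    {"finger_gap":0.03},
    {"finger_gap":0.03},
    {"finger_gap":0.03},
    {"finger_gap":0.03},
    {"finger_gap":0.03}
  ],
  "grip_n": 19.5
}}

```text
t: 14.9
eef_pos: [0.5907, 0.0718, 0.2248]
ee_rot: [3.141, -0.001, -0.596]
force: [3.3, -7.0, 4.1]
width: 0.0487
gripper_force: 19.5
```

Width went from 52.0 to 48.7 mm between 12 and 19.5 N. Subtracting pad compliance, that is about 0.02 rad of nip, as wanted. I'll release, rise and check.

To row units: -0.11 m / 0.6 = -0.1833, -0.08 m / 0.6 = -0.1333.

Call:
{"method": "creep_tool", "body": {
  "segments": [
    {"finger_gap":0.088},
    {"finger_gap":0.088},
    {"finger_gap":0.088},
    {"finger_gap":0.088},
    {"finger_gap":0.088},
    {"finger_gap":0.088},
    {"finger_gap":0.088,"xyz":[0,0,-0.0667]},
    {"finger_gap":0.088,"xyz":[0,0,-0.1333]},
    {"finger_gap":0.088,"xyz":[-0.0667,0,-0.1833]},
    {"finger_gap":0.088,"xyz":[-0.1,0,-0.1833]},
    {"finger_gap":0.088,"xyz":[-0.1,0,-0.1833]},
    {"finger_gap":0.088,"xyz":[-0.1,0,-0.1833]},
    {"finger_gap":0.088,"xyz":[-0.1,0,-0.1833]}
  ],
  "grip_n": 10
}}

```text
t: 15.98
eef_pos: [0.5405, 0.1065, 0.3343]
ee_rot: [3.141, 0.0, -0.595]
force: [-0.1, -0.4, 0.7]
width: 0.0879
gripper_force: 0.0
```

Run:
```python
from m import *
st=arm.get_state();im=arm.grab_frame("wrist");cv2.imwrite("pics/w6.png",im[:,:,::-1]);np.save("w6.npy",np.r_[st['eef_pos'],st['ee_rot']])
c,_=meas(im,st);print(proj(c,(.522+.085*np.cos(-.4),.119+.085*np.sin(-.4),.255)))
```

```text
mark [308.79   211.2374] 219 [0.5555 0.1053] r 0.036209965618734484 ang -0.38872611989558165 line 2.739062510893766
Y circle ((349.9600830078125, 144.47718811035156), 16.665475845336914) [334 129  33  32 827]
Y [350.2104 144.3821] 827 [0.5808 0.0588] r 0.08415527715388235 ang -0.7964324810840193 line -2.6860225689087267
[289.2475 142.6521]
```

View pics/w6.png

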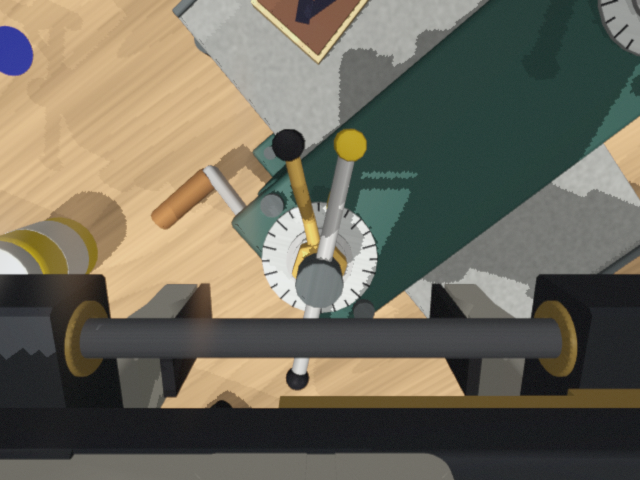

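The mark is now hidden right under the bar. The yellow knob at (350,144) reads -0.796 rad against the mark's -0.81, and the black knob at (289,145) stands about 0.4 rad counter-clockwise of it, within the seated range. The arm is clear, so I hand in.

```bash
python3 -c "
from station import arm
print(arm.job_done())"
```

```text
the job is handed in; nothing more can be done
None
```

I handed the job in; no verdict came back. The yellow knob stands within about 0.02 rad of its mark. The lock nut appears seated, with its lever about 0.4 rad from the bar, and was nipped with a 19.5 N squeeze (about 0.02 rad, estimated from finger travel). The gripper is released and clear, and I did not touch the blue screw or anything lying around.

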